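Release a left-hand strap clamp and draw the block out

TASK

Free the small orange block from the strap clamp: push the bar handle of its left-hand nut round clockwise (seen from above) until the nut's round foot stands clear above its pocket in the strap, then push the strap back by its nose as far as it goes. Last, draw the block out along its channel towards the robot, sliding it flat on the granite without lifting it, until it lies wholly clear of the rails. Leave the things standing around undisturbed and take the hand away.

Things in the scene. Friction and masses are not known exactly. Their poses are not given: they have to be found in the camera images.
- clamp_fixture: Fixed strap clamp, in mm in its frame: origin on the granite under the nut's axis; +y runs along the strap to its nose, -x is the robot's side. Plate x -26..32, y -55..73.5, and rail x -26..32, y 102.5..116.5, both 12 high; between them a 29 wide channel along x (centre y 88), open at both ends, floor granite. Supports under the strap reach z 31; cheeks at its tail (x +-24, y -45..-19) z 40.
- handle (a joint): Angle (rad) of nut and bar handle. Left-hand thread: grows when turned CLOCKWISE seen from above, lifting the nut 12 mm a turn. At 0 the bar lies along the fixture's y, end a at +y, and the nut's round foot (28 mm across) sits 8 mm deep in a pocket of the strap and locks it; clear from about 4.2 rad, end stop 5.4. Stays where it is left; turning takes 0.12 N m (3 N at 42 mm).
- handle_hub (a point): Centre of the bar handle, on the nut axis at the bar's height: 72 mm above the granite at angle 0, up to 82 mm. Dark hub 34 mm across with a red ring, its top 14 mm above this point.
- handle_end_a (a point): Centre of one black ball end (17 mm across) of the steel bar (12 mm thick), 48 mm from the axis. Below the bar, down to the strap's top (z 47 mm), is 19 mm of free space at angle 0. At angle 0 this end lies along the fixture's +y.
- handle_end_b (a point): Centre of the other, equal, ball end, opposite end a.
- strap (a joint): How far (m) the steel strap has been slid back, along the fixture's -y: 0 clamping, 0.040 fully back (end stop). Moves only when the nut's foot is clear; stays where it is left, takes about 2 N plus 8 N per m/s.
- strap_nose (a point): Centre of the yellow end face of the steel strap's nose, looking to the fixture's +y: 32 mm wide, z 31 to 47 mm, at y 105 mm when forward. Strap 32 mm wide, 135 mm long, underside 1 mm above the block. A toe on the nose (x -62..-52, y 85..103, z 19..45 mm) hangs in front of the block's end nearer the robot until the strap is back.
- block_center (a point): Centre (half-way up, 15 mm over the granite) of the loose orange resin block, 60 mm long (lies along the channel), 26 mm wide, 30 mm high, about 0.12 kg; one of its upper ends may look slanted but it pushes as a full box.
- rod_electrode_1_center (a point): Bystander: steel clamping pallet 52 x 52 mm, 45 mm high, with a thin upright graphite rod (22 mm across to 57 mm, then 10 mm across) to 172 mm; this point is half-way up.
- rod_electrode_2_center (a point): Bystander: a second, equal rod electrode, 52 x 52 mm at the foot, 172 mm high; point half-way up.
- resin_block_center (a point): Bystander: orange resin block standing on edge, 32 x 90 mm, 88 mm high; point half-way up.
- tape_roll_center (a point): Bystander: roll of masking tape 72 mm across, 19 mm high; point half-way up.
- fin_electrode_center (a point): Bystander: small finned electrode on a steel pallet, 52 x 52 x 65 mm; point half-way up.
- ring_gauge_center (a point): Bystander: steel setting ring 72 mm across, 22 mm high; point half-way up.
Mind the look-alikes: they are no part of the job. Leave any turquoise look-alike of the part that bears block_center alone.

How it is judged:
On the way, in this order (a step that is already met when the one before it is completed fails the run):
1. the left-hand nut has been turned clockwise until its foot is clear of the strap's pocket (handle angle over 4.1 rad) (value of joint handle above 4.1 rad), for 0.1 s.
2. the strap has been slid back (over 36 of its 40 mm) (value of joint strap above 0.036 m), for 0.1 s.
At the end, for the whole second after the job is handed in: The nut is still turned to over 4.1 rad, the strap is back by over 36 mm, and the block lies flat (within 0.1 rad) and at rest on the granite on the robot's side of the fixture, its centre more than 58 mm from the nut axis in the fixture's -x direction, so that it is wholly clear of the rails (value of joint handle above 4.1 rad and value of joint strap above 0.036 m and x of block_center in the frame of clamp_fixture below -0.058 m and height (world z) of block_center between 0.01 and 0.02 m and angle between block_center's own z axis and vertical below 0.1 rad and linear speed of block below 0.02 m/s); the robot touches nothing.
It fails at once if the block is lifted off the granite (centre over 27 mm high) or tipped (over 0.3 rad) (height (world z) of block_center above 0.027 m or angle between block_center's own z axis and vertical above 0.3 rad).
It fails at once if a bystander (rod electrode, standing resin block, tape roll, fin electrode or setting ring) is moved by over 15 mm or tilted over 0.2 rad (distance of any of rod_electrode_1_center, rod_electrode_2_center, resin_block_center, tape_roll_center, fin_electrode_center, ring_gauge_center from where it was at the start of the episode above 0.015 m or angle between any of rod_electrode_1_center, rod_electrode_2_center, resin_block_center, tape_roll_center, fin_electrode_center, ring_gauge_center's own z axis and vertical above 0.2 rad).
It also fails if it takes over 61 s, if anything falls off the work surface, if the arm or the gripper's body presses on something with over 40 N, if the wrist force passes 120 N, or if a joint passes its speed limit or range.

ROBOT

A 6-joint arm with a two-finger parallel gripper is mounted at the origin on a cart in front of the work surface, level with it; the furniture and walls round the work are solid. World frame = base frame: x ahead of the robot, y to its left, z up, the work surface at z = 0. Lengths are in m, angles in rad, forces in N, time in s.
With the tool pointing down it reaches from about 0.35 to 0.85 m from the base axis. Payload 8.1 kg.
Tool frame: the origin (TCP) lies at the very end of the fingers, on their centre line; the grasp point (between the pads) lies 19 mm behind it; z points along the fingers, x is the direction in which the jaws open and shut, and the axes are right-handed (so a half turn about z gives the same grasp; the last joint's range is limited). The gripper opens to 93 mm and grips with 3 to 60 N. Pads are 15 mm wide; open, the fingers measure 128 mm over their backs; the gripper's body (75 mm by 188 mm) begins 65 mm behind the grasp point.
Start: joints at [-1.381, 0.13, 1.488, -0, 1.523, -0.085], TCP at [0.163, -0.577, 0.219] pointing down, gripper open.
Joint ranges: [-2.96, 2.96], [-0.89, 2.26], [0.02, 2.5], [-1.34, 4.48], [0, 2.73], [-2.66, 2.66]. Speed limits (rad/s): [2.39, 2.39, 2.79, 3.14, 3.14, 3.14].

INTERFACE

Orientations are given as a rotation vector (axis times angle).
In Python, from plant import robot gives the robot as it stands. The module is installed in compiled form; this text tells all that it offers.
- The arm moves only by the tool jog_arm, never from a script. Its argument "commands" is one flat list of numbers, 5 for each row, row after row: the gripper's target within -1 to 1 (shut at 1, half-way at 0, fully open at -1), then the shift along the tool's x, y, z in m, then the turn about the tool's z in degrees. A call has 1 to 20 rows; each row shifts and turns the commanded pose from where the row before left it, along the tool's axes as they then stand; what a row does not reach is not made up. A row lasts 1/12 s, in which the tool goes at most 41.7 mm and 7.16 degrees, less where a joint would pass 70% of its speed; a pose out of reach is approached as far as the arm can. A call is refused whole if a number of a shift passes 0.0417 or a number of a turn 7.16, either way. A call with a gripper value outside its range is refused whole. The fingers move at their own pace and stop on an object; "grip_force" is the grip in N (left out, the last holds). Time passes only in rows, so rows that do not move let the fingers close. It gives the time, the measured TCP pose, the force and the opening at its end, in the units of the state.
- robot.read_state(): the state, without advancing time (a new reading comes with each control period).
- robot.read_camera(name): name is "scene" or "top" or "wrist"; returns a dict with "img" (384x512x3 uint8, blue, green, red), "vfov" (degrees; the focal length in pixels is half the picture's height over the tangent of half this angle, whatever the lens; pixels are square), "cx", "cy" (the principal point, pixels), "extrinsics" (4x4, takes a point from world to camera coordinates). Camera axes: x right, y down, z forward; pixel columns grow to the right and rows downward; lengths in m; the calibration is good to about 2 mm. A picture is of the moment at which its call begins. There is no depth.
- robot.close_job(): hands the job in, once; it reports no verdict.
Trained networks look in a picture, given as the dict that the camera call returned (one of the last four; its "shot" number tells which), for a name from the list of things; names that differ only in an ending like _2 or _b are one class to them, and where a whole thing is asked for, a point or a joint stands for the part that bears it (a point fixed in the world has none). Each returns a list of dicts, best first, with "score" (0 to 1); they miss things now and then, are a little off and sometimes report something else, mostly with a low value. They report only what shows in the picture. A call takes as long as a camera call. They do not tell look-alikes from the thing itself.
- robot.recognise(thing, picture): "box" ([centre column, centre row, width, height] as shares, 0 to 1, of the picture: columns of its width, rows of its height, round what is visible of it).
- robot.pinpoint(thing, picture): "position" ([row, column] as shares, 0 to 1, of the picture: columns of its width, rows of its height: a listed point, or the origin of a listed thing).
The state is a dict: "t": time; "q": joint angles; "dq": joint speeds; "joint_torque": joint torques, N m; "tool_pos": TCP position; "orientation": TCP orientation; "force": force on the tool from outside, world axes, zero at the start; "wrist_torque": the same for the moment, N m; "opening": finger opening in m.
Only numpy, scipy, OpenCV 4.12 (cv2) and the standard library are available. Lean on these libraries where they do the work, as an engineer would, in place of code of your own. Each camera call takes 0.05 s, during which the arm holds its last target.

## Working session

There is one attempt and no reset: what is moved stays moved. The work goes in short steps, Python scripts to look and compute and a tool call to move; the robot and the scene stay as the last step left them, time stands still between calls to the robot, and variables do not carry over. Pictures are saved under pics/ and viewed, and the job is handed in when it is done.

Besides the shell and the picture viewer there is one more tool, called after "Call:" as a command line: name --argument value ..., lists and objects as JSON in quotes. jog_arm: Moves the arm, as the interface text tells. Its arguments: {"type":"object","properties":{"commands":{"type":"array"},"grip_force":{"type":"number"}},"required":["commands"]}

```bash
mkdir -p pics; cat > h.py <<'E'
import numpy as np, cv2
from plant import robot
def shot(n,f):
    p=robot.read_camera(n); cv2.imwrite('pics/'+f,p['img']); return p
def K(p):
    H,W=p['img'].shape[:2]; f=H/2/np.tan(np.radians(p['vfov'])/2); return f
def atz(p,rc,z):
    H,W=p['img'].shape[:2]; f=K(p); u=rc[1]*W; v=rc[0]*H
    E=np.array(p['extrinsics']); R=E[:3,:3]; c=-R.T@E[:3,3]
    d=R.T@np.array([(u-p['cx'])/f,(v-p['cy'])/f,1]); return c+d*(z-c[2])/d[2]
def proj(p,X):
    E=np.array(p['extrinsics']); q=E[:3,:3]@np.array(X)+E[:3,3]; f=K(p); return np.array([p['cx']+f*q[0]/q[2],p['cy']+f*q[1]/q[2]])
E
python3 - <<'E'
from h import *
Z=dict(handle_hub=.072,handle_end_a=.072,handle_end_b=.072,strap_nose=.039,block_center=.015,rod_electrode_1_center=.086,resin_block_center=.044,tape_roll_center=.0095,fin_electrode_center=.0325,ring_gauge_center=.011,clamp_fixture=0)
for n in ['top','scene']:
    p=shot(n,n+'0.png'); print(n,p['vfov'],p['cx'],p['cy'])
    for k,z in Z.items():
        for r in robot.pinpoint(k,p)[:4]:
            rc=r['position']; print(k,round(r['score'],2),[round(rc[1]*512),round(rc[0]*384)],atz(p,rc,z).round(3))
s=robot.read_state();print(s['t'],s['tool_pos'],s['orientation'],s['opening'])
E
```

```text
top 51.44186789787008 255.90132445244214 188.38967311065113
handle_hub 0.76 [304, 240] [ 0.512 -0.153  0.072]
handle_end_a 0.86 [324, 245] [ 0.503 -0.197  0.072]
handle_end_a 0.67 [281, 238] [ 0.517 -0.102  0.072]
handle_end_b 0.86 [324, 245] [ 0.503 -0.197  0.072]
handle_end_b 0.67 [281, 238] [ 0.517 -0.102  0.072]
strap_nose 0.65 [258, 243] [ 0.505 -0.048  0.039]
block_center 0.65 [374, 232] [ 0.542 -0.33   0.015]
block_center 0.53 [184, 133] [0.787 0.148 0.015]
block_center 0.52 [268, 246] [ 0.501 -0.074  0.015]
rod_electrode_1_center 0.6 [354, 262] [ 0.466 -0.262  0.086]
resin_block_center 0.65 [208, 223] [0.551 0.07  0.044]
tape_roll_center 0.89 [149, 218] [0.564 0.22  0.009]
fin_electrode_center 0.64 [369, 165] [ 0.706 -0.319  0.032]
ring_gauge_center 0.88 [196, 172] [0.685 0.113 0.011]
clamp_fixture 0.89 [301, 245] [ 0.507 -0.153  0.   ]
scene 44.845810358508025 249.53900414342348 196.28695909698183
handle_hub 0.87 [260, 225] [ 0.518 -0.159  0.072]
handle_hub 0.61 [175, 199] [0.486 0.115 0.072]
handle_end_a 0.6 [267, 230] [ 0.51  -0.188  0.072]
handle_end_a 0.59 [245, 216] [ 0
[... 178 characters left out ...]
_center 0.75 [227, 234] [ 0.507 -0.057  0.015]
block_center 0.67 [241, 182] [0.786 0.137 0.015]
block_center 0.58 [329, 265] [ 0.549 -0.339  0.015]
resin_block_center 0.87 [202, 205] [0.546 0.072 0.044]
tape_roll_center 0.68 [175, 199] [0.57  0.216 0.009]
tape_roll_center 0.19 [300, 218] [ 0.708 -0.15   0.009]
fin_electrode_center 0.68 [202, 206] [0.556 0.085 0.032]
fin_electrode_center 0.59 [256, 248] [ 0.481 -0.176  0.032]
ring_gauge_center 0.61 [224, 196] [0.675 0.11  0.011]
clamp_fixture 0.74 [257, 247] [ 0.526 -0.142  0.   ]
clamp_fixture 0.23 [245, 219] [ 0.621 -0.023  0.   ]
1.2 [ 0.1628399  -0.57749079  0.21864313] [-2.50477718e+00  1.89621714e+00 -7.43351526e-06] 0.09300341729130238
```

```bash
python3 - <<'E'
import cv2
a=cv2.imread('pics/top0.png');cv2.imwrite('pics/top0c.png',cv2.resize(a[90:310,120:400],None,fx=2.7,fy=2.7,interpolation=3))
a=cv2.imread('pics/scene0.png');cv2.imwrite('pics/scene0c.png',cv2.resize(a[140:300,150:370],None,fx=3.6,fy=3.6,interpolation=3))
E
```

```text
(no output)
```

View pics/top0c.png

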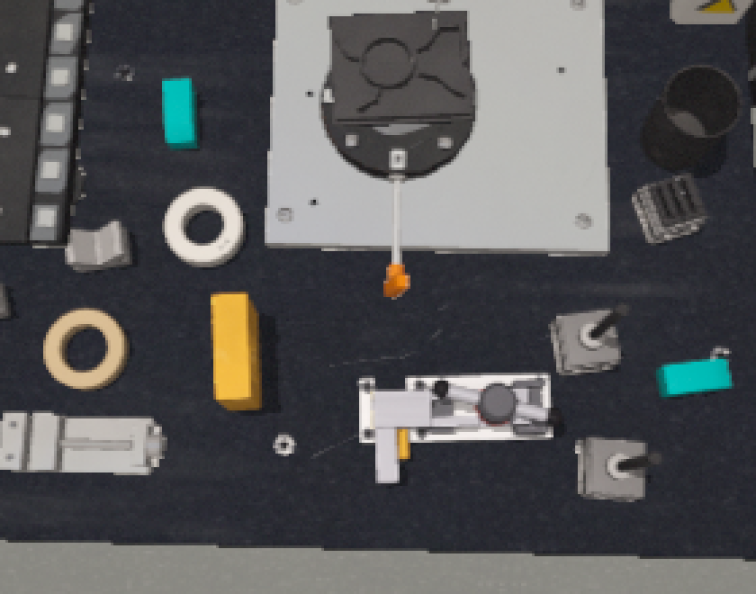

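View pics/scene0c.png

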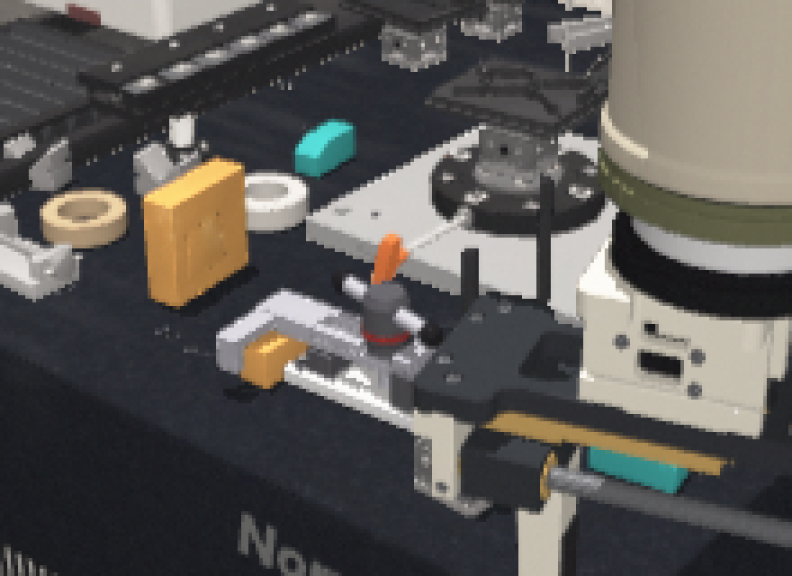

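The fixture lies along world y with its nose at +y. The real block is the orange one under the nose, and the turquoise blocks are decoys. Next I'll refine the fixture pose.

```bash
python3 - <<'E'
from h import *
from scipy.optimize import minimize
p=robot.read_camera('top'); im=p['img']
cv2.imwrite('pics/fx.png',cv2.resize(im[205:285,240:372],None,fx=6,fy=6,interpolation=3))
for k,z in [('rod_electrode_1_center',.086),('block_center',.015)]:
    for r in robot.recognise(k,p)[:4]:
        b=r['box']; print(k,round(r['score'],2),(np.array(b)*[512,384,512,384]).round(1))
# overlay model of initial guess
def draw(im,x,y,yaw,s=6,o=(240,205)):
    c,sn=np.cos(yaw),np.sin(yaw)
    out=cv2.resize(im[205:285,240:372],None,fx=s,fy=s,interpolation=3)
    def P(a,b,z):
        q=proj(p,[x+c*a-sn*b,y+sn*a+c*b,z]); return tuple(int(v) for v in ((q-o+.5)*s))
    for (x0,x1,y0,y1,z,col) in [(-26,32,-55,73.5,12,(0,0,255)),(-26,32,102.5,116.5,12,(0,0,255)),(-16,16,-30,105,47,(0,255,0)),(-62,-52,85,103,45,(255,0,0))]:
        pts=[P(a/1e3,b/1e3,z/1e3) for a,b in [(x0,y0),(x1,y0),(x1,y1),(x0,y1)]]
        cv2.polylines(out,[np.array(pts)],True,col,1)
    q=P(0,0,.086);cv2.circle(out,q,4,(255,0,255),-1)
    return out
cv2.imwrite('pics/fx1.png',draw(im,.508,-.153,0.0))
E
```

```text
rod_electrode_1_center 0.82 [349.7 262.7  28.8  23.3]
rod_electrode_1_center 0.49 [149.1 218.2  28.5  29.4]
block_center 0.78 [377.4 227.6  28.8  10.8]
block_center 0.64 [186.7 132.1  15.1  25. ]
block_center 0.45 [269.8 253.9   4.7   6.7]
```

View pics/fx1.png

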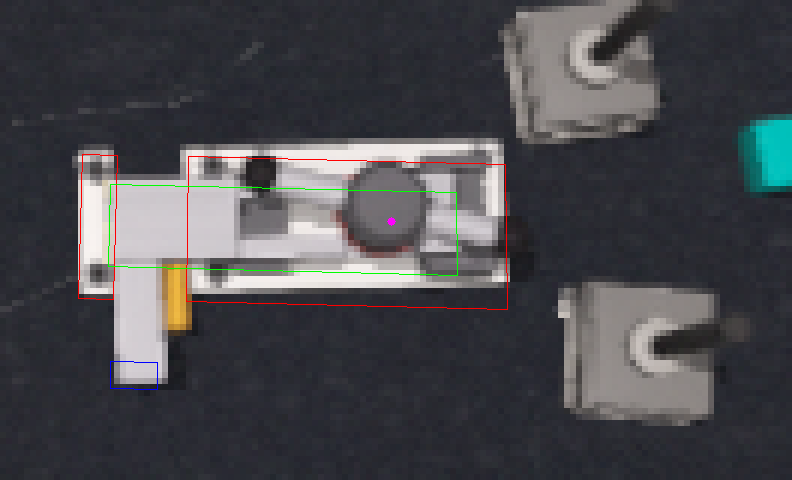

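```bash
cat >> h.py <<'E'
def fitfix(p,obs):
    from scipy.optimize import least_squares
    def res(v):
        x,y,w=v;c,s=np.cos(w),np.sin(w);o=[]
        for (u,vv),(a,b,z) in obs:
            a,b,z=a/1e3,b/1e3,z/1e3
            o+=list(proj(p,[x+c*a-s*b,y+s*a+c*b,z])-[u,vv])
        return o
    r=least_squares(res,[.51,-.153,0.],loss='soft_l1');return r.x,np.array(r.fun).reshape(-1,2).round(2)
def draw(p,x,y,yaw,s=6,o=(240,205),strap=0,bar=None):
    im=p['img'];c,sn=np.cos(yaw),np.sin(yaw)
    out=cv2.resize(im[o[1]:o[1]+80,o[0]:o[0]+132],None,fx=s,fy=s,interpolation=3)
    def P(a,b,z):
        q=proj(p,[x+c*a-sn*b,y+sn*a+c*b,z]); return tuple(int(v) for v in ((q-o+.5)*s))
    for (x0,x1,y0,y1,z,col) in [(-26,32,-55,73.5,12,(0,0,255)),(-26,32,102.5,116.5,12,(0,0,255)),(-16,16,-30-strap,105-strap,47,(0,255,0)),(-62,-52,85-strap,103-strap,45,(255,0,0))]:
        pts=[P(a/1e3,b/1e3,z/1e3) for a,b in [(x0,y0),(x1,y0),(x1,y1),(x0,y1)]]
        cv2.polylines(out,[np.array(pts)],True,col,1)
    cv2.circle(out,P(0,0,.086),4,(255,0,255),-1)
    return out
E
python3 - <<'E'
from h import *
p=robot.read_camera('top')
o=[((80,152),(32,116.5,12)),((80,296),(-26,116.5,12)),((505,287),(-26,-55,12)),((502,140),(32,-55,12)),((185,147),(32,73.5,12)),((110,180),(16,105,47)),((115,384),(-62,103,45))]
o=[((u/6+240-.5,v/6+205-.5),m) for (u,v),m in o]
x,f=fitfix(p,o);print(x,f.tolist())
cv2.imwrite('pics/fx2.png',draw(p,*x))
def A(u,v,z): return atz(p,[(v/6+204.5)/384,(u/6+239.5)/512],z)[:2].round(4)
print('a',A(262,172,.0725),'b',A(515,245,.0725),'hubtop',A(386,204,.0865))
print('rods base/top',A(655,345,.057),A(735,325,.172),A(597,55,.057),A(655,5,.172))
E
```

```text
[ 0.51458344 -0.15256217  0.04478132] [[-0.28, -0.18], [0.15, -0.12], [0.69, -0.06], [-0.24, 0.41], [-0.13, 0.3], [-0.43, -0.13], [0.31, -0.17]]
a [ 0.527  -0.1056] b [ 0.5017 -0.2012] hubtop [ 0.5144 -0.1511]
rods base/top [ 0.4668 -0.2563] [ 0.4673 -0.2573] [ 0.5779 -0.2369] [ 0.5752 -0.2339]
```

View pics/fx2.png

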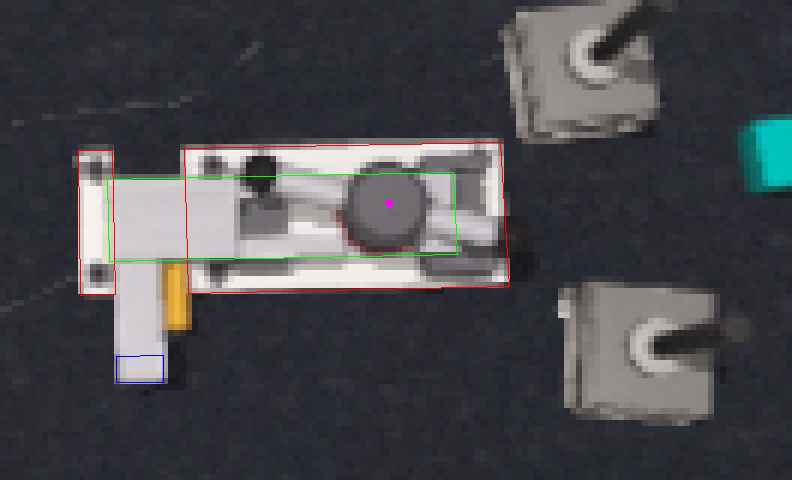

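Fit: fixture at (0.5146, -0.1523), yaw 0.045, handle at about 0.3 rad, rods at (0.467, -0.257) and (0.576, -0.235). I'll straddle the hub with the fingers 70 mm apart and turn the tool clockwise. The centre goes about 9 mm away from the rods so the gripper body's corners clear them.

Call:
jog_arm --commands '[-0.5,-0.0216,-0.0301,0,0,-0.5,-0.0216,-0.0301,0,0,-0.5,-0.0216,-0.0301,0,0,-0.5,-0.0216,-0.0301,0,0,-0.5,-0.0216,-0.0301,0,0,-0.5,-0.0216,-0.0301,0,0,-0.5,-0.0216,-0.0301,0,0,-0.5,-0.0216,-0.0301,0,0,-0.5,-0.0216,-0.0301,0,0,-0.5,-0.0216,-0.0301,0,0,-0.5,-0.0216,-0.0301,0,0,-0.5,-0.0216,-0.0301,0,0,-0.5,-0.0216,-0.0301,0,0,-0.5,-0.0216,-0.0301,0,0,-0.5,-0.0216,-0.0301,0,0,-0.5,0,0,0,-7,-0.5,0,0,0,-7,-0.5,0,0,0,-7,-0.5,0,0,0,-7,-0.5,0,0,0,-7]'

```text
t: 3.07
tool_pos: [0.5096, -0.1429, 0.2187]
orientation: [2.962, -1.046, 0.0]
force: [-0.6, -1.0, 0.1]
opening: 0.0699
```

Call:
jog_arm --commands '[-0.5,0,0,0,-7,-0.5,0,0,0,-7,-0.5,0,0,0,-7,-0.5,0,0,0,-7,-0.5,0,0,0,-7,-0.5,0,0,0,-7,-0.5,0,0,0,-7,-0.5,0,0,0,-7,-0.5,0,0,0,-7,-0.5,0,0,0,-7,-0.5,0,0,0,-7,-0.5,0,0,0,-7,-0.5,0,0,0,-7,-0.5,0,0,0,-7,-0.5,0,0,0,-7,-0.5,0,0,0,-7,-0.5,0,0,0,-7,-0.5,0,0,0,-7,-0.5,0,0,0,-7,-0.5,0,0,0,-7]'

```text
t: 4.73
tool_pos: [0.5095, -0.1432, 0.2187]
orientation: [1.996, 2.426, 0.0]
force: [-1.0, 0.9, -1.1]
opening: 0.0698
```

```bash
cat >> h.py <<'E'
FX,FY,FW=.5146,-.1523,.045
def fx2w(a,b): c,s=np.cos(FW),np.sin(FW); return np.array([FX+c*a-s*b,FY+s*a+c*b])
def st():
    from scipy.spatial.transform import Rotation as R
    s=robot.read_state(); r=R.from_rotvec(s['orientation']).as_matrix()
    print('t',round(s['t'],2),'pos',np.round(s['tool_pos'],4),'yaw',round(np.arctan2(r[1,0],r[0,0]),3),'q',np.round(s['q'],3),'F',np.round(s['force'],1),'op',round(s['opening'],4),'z',r[:,2].round(3))
    return s,r
def to(x,y,z):
    s,r=st(); print('tool shift',(r.T@(np.array([x,y,z])-s['tool_pos'])).round(4))
E
python3 - <<'E'
from h import *
to(.510,-.143,.059)
p=shot('wrist','w1.png')
E
```

```text
t 4.73 pos [ 0.5095 -0.1432  0.2187] yaw 1.764 q [-0.371 -0.062  1.685  0.     1.519 -2.135] F [-1.   0.9 -1.1] op 0.0698 z [ 0. -0. -1.]
tool shift [1.000e-04 5.000e-04 1.597e-01]
```

View pics/w1.png

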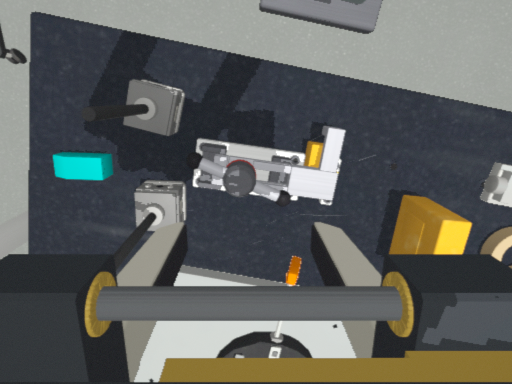

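```bash
python3 - <<'E'
from h import *
p=robot.read_camera('wrist')
for k,z in [('handle_hub',.0726),('handle_end_a',.0726),('strap_nose',.039),('block_center',.015)]:
    for r in robot.pinpoint(k,p)[:3]:
        rc=r['position']; print(k,round(r['score'],2),[round(rc[1]*512),round(rc[0]*384)],atz(p,rc,z).round(4))
for nm,u,v,z in [('hubtop',238,180,.0866),('enda',284,199,.0726),('endb',196,160,.0726),('rod1top',90,112,.172),('rod1 base',145,108,.057),('rod2 base',153,214,.057)]: print(nm,atz(p,[v/384,u/512],z).round(4))
print(proj(p,[.51,-.143,.059]))
E
```

```text
handle_hub 0.72 [236, 178] [ 0.5144 -0.1563  0.0726]
handle_end_a 0.89 [191, 160] [ 0.5052 -0.2034  0.0726]
handle_end_a 0.57 [283, 197] [ 0.5247 -0.106   0.0726]
strap_nose 0.66 [331, 187] [ 0.5119 -0.0495  0.039 ]
block_center 0.87 [78, 163] [ 0.5489 -0.3413  0.015 ]
block_center 0.68 [317, 166] [ 0.4959 -0.065   0.015 ]
block_center 0.25 [237, 177] [ 0.5279 -0.1546  0.015 ]
hubtop [ 0.5128 -0.1543  0.0866]
enda [ 0.5265 -0.104   0.0726]
endb [ 0.5047 -0.1987  0.0726]
rod1top [ 0.4656 -0.2586  0.172 ]
rod1 base [ 0.4665 -0.2588  0.057 ]
rod2 base [ 0.5766 -0.2373  0.057 ]
[249.97724835 173.10531224]
```

Both cameras agree on the hub to within about 2 mm. Turning a bit more and lowering.

Call:
jog_arm --commands '[-0.5,0,0,0,-7,-0.5,0,0,0,-7,-0.5,0,0,0.02,-7,-0.5,0,0,0.03,0,-0.5,0,0,0.03,0,-0.5,0,0,0.02,0,-0.5,0,0,0.015,0,-0.5,0,0,0.015,0,-0.5,0,0,0.015,0,-0.5,0,0,0.015,0,-0.5,0,0,0,0]'

```text
t: 5.95
tool_pos: [0.5072, -0.1423, 0.0553]
orientation: [-1.53, -2.738, 0.001]
force: [-0.9, -0.1, -0.7]
opening: 0.0699
```

```bash
python3 - <<'E'
from h import *
st(); p=shot('wrist','w2.png'); p=shot('scene','s2.png');cv2.imwrite('pics/s2c.png',cv2.resize(p['img'][100:300,150:370],None,fx=3,fy=3,interpolation=3))
E
```

```text
t 5.95 pos [ 0.5072 -0.1423  0.0553] yaw 2.123 q [-0.371  0.082  1.85  -0.     1.215 -2.493] F [-0.9 -0.1 -0.7] op 0.0699 z [-0.005  0.002 -1.   ]
```

View pics/w2.png

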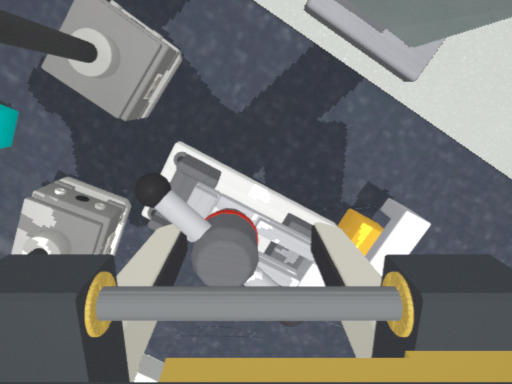

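View pics/s2c.png

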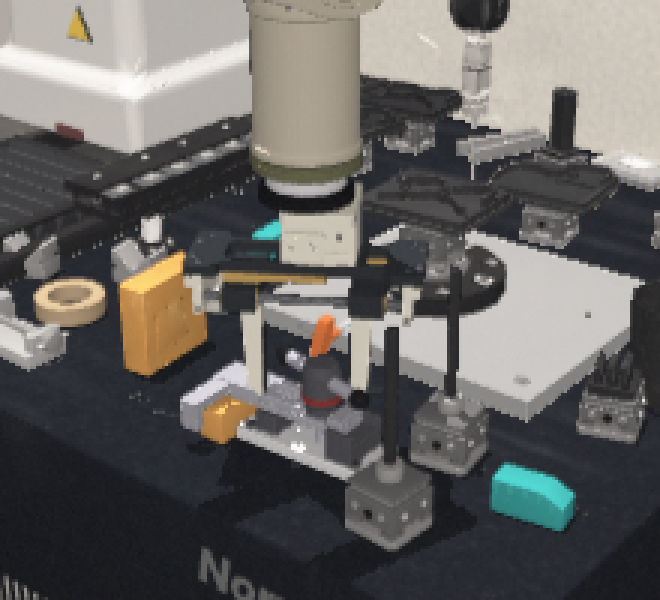

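Call:
jog_arm --commands '[-0.5,0,0,0,5,-0.5,0,0,0,5,-0.5,0,0,0,5,-0.5,0,0,0,5,-0.5,0,0,0,5,-0.5,0,0,0,5,-0.5,0,0,0,5,-0.5,0,0,0,5,-0.5,0,0,0,5,-0.5,0,0,0,5,-0.5,0,0,0,5,-0.5,0,0,0,5]'

```text
t: 7.05
tool_pos: [0.5126, -0.1444, 0.0618]
orientation: [2.696, 1.602, 0.007]
force: [5.0, -2.8, 1.3]
opening: 0.0696
```

```bash
python3 - <<'E'
from h import *
s,r=st(); print(s['wrist_torque']); p=shot('wrist','w3.png')
E
```

```text
t 7.05 pos [ 0.5126 -0.1444  0.0618] yaw 1.073 q [-0.371  0.077  1.843 -0.     1.215 -1.443] F [ 5.  -2.8  1.3] op 0.0696 z [ 0.007 -0.003 -1.   ]
[-0.4607389  -0.92995532  0.20963192]
```

View pics/w3.png

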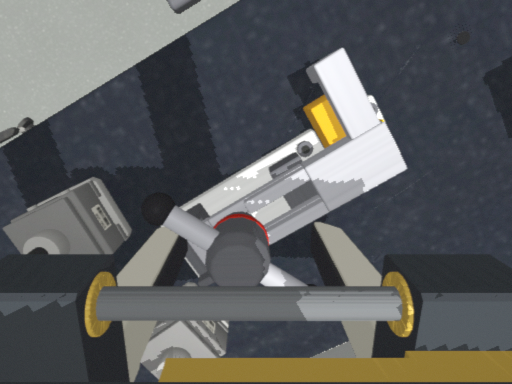

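Call:
jog_arm --commands '[-0.5,0,0,0,6,-0.5,0,0,0,6,-0.5,0,0,0,6,-0.5,0,0,0,6,-0.5,0,0,0,6,-0.5,0,0,0,6,-0.5,0,0,0,6,-0.5,0,0,0,6,-0.5,0,0,0,6,-0.5,0,0,0,6,-0.5,0,0,0,6,-0.5,0,0,0,6]'

```text
t: 8.1
tool_pos: [0.5119, -0.145, 0.0615]
orientation: [3.125, -0.288, 0.009]
force: [3.6, -5.6, 1.1]
opening: 0.0698
```

```bash
python3 - <<'E'
from h import *
s,r=st(); print(s['wrist_torque']); p=shot('wrist','w4.png')
st()
E
```

```text
t 8.1 pos [ 0.5119 -0.145   0.0615] yaw -0.184 q [-3.710e-01  7.700e-02  1.843e+00 -1.000e-03  1.215e+00 -1.870e-01] F [ 3.6 -5.6  1.1] op 0.0698 z [ 0.005 -0.004 -1.   ]
[-1.00646718 -0.45898278  0.17383963]
t 8.15 pos [ 0.5117 -0.1449  0.0614] yaw -0.192 q [-3.710e-01  7.700e-02  1.843e+00 -1.000e-03  1.216e+00 -1.790e-01] F [ 1.2 -4.2  1. ] op 0.0695 z [ 0.005 -0.003 -1.   ]
```

View pics/w4.png

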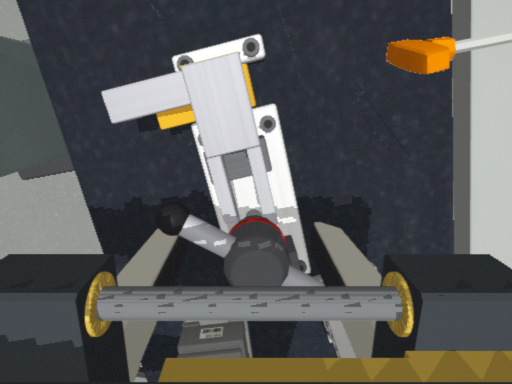

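Call:
jog_arm --commands '[-0.5,0,0,0,6,-0.5,0,0,0,6,-0.5,0,0,0,6,-0.5,0,0,0,6,-0.5,0,0,0,6,-0.5,0,0,0,6,-0.5,0,0,0,6,-0.5,0,0,0,6,-0.5,0,0,0,6,-0.5,0,0,0,6,-0.5,0,0,0,6,-0.5,0,0,0,6]'

```text
t: 9.15
tool_pos: [0.5128, -0.1437, 0.0618]
orientation: [-2.359, 2.069, -0.01]
force: [6.5, 1.4, 2.6]
opening: 0.0696
```

Call:
jog_arm --commands '[-0.5,0,0,0,6,-0.5,0,0,0,6,-0.5,0,0,0,6,-0.5,0,0,0,6,-0.5,0,0,0,6,-0.5,0,0,0,6,-0.5,0,0,0,6,-0.5,0,0,0,6,-0.5,0,0,0,6,-0.5,0,0,0,6,-0.5,0,0,0,6,-0.5,0,0,0,6,-0.5,0,0,0,0]'

```text
t: 10.23
tool_pos: [0.5111, -0.1442, 0.0608]
orientation: [-0.692, 3.061, -0.004]
force: [1.6, -2.3, 1.4]
opening: 0.0697
```

```bash
python3 - <<'E'
from h import *
s,r=st(); print(s['wrist_torque']); p=shot('wrist','w5.png')
for r in robot.pinpoint('handle_end_a',p)[:3]:
    rc=r['position']; print(round(r['score'],2),[round(rc[1]*512),round(rc[0]*384)],atz(p,rc,.0805).round(4))
E
```

```text
t 10.23 pos [ 0.5111 -0.1442  0.0608] yaw -2.697 q [-3.710e-01  7.700e-02  1.844e+00 -1.000e-03  1.216e+00  2.326e+00] F [ 1.6 -2.3  1.4] op 0.0697 z [ 0.003 -0.002 -1.   ]
[-0.20700001 -0.04119903  0.00427534]
0.88 [329, 287] [ 0.4656 -0.1458  0.0805]
0.69 [163, 187] [ 0.5636 -0.1589  0.0805]
```

View pics/w5.png

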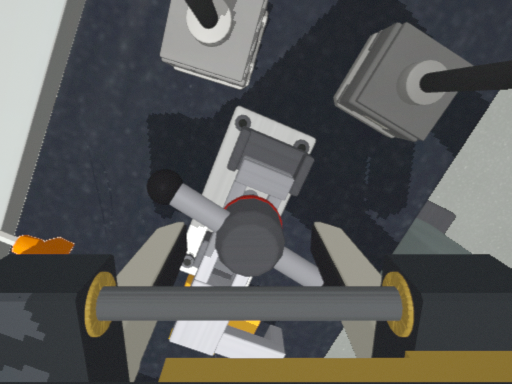

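The handle reads about 4.89 rad, past the 4.2 needed. Lifting off and turning back.

Call:
jog_arm --commands '[-0.5,0,0,0,-3,-0.5,0,0,-0.02,0,-0.5,0,0,-0.03,0,-0.5,0,0,-0.04,0,-0.5,0,0,-0.04,0,1,0,0,0,-7,1,0,0,0,-7,1,0,0,0,-7,1,0,0,0,-7,1,0,0,0,-7,1,0,0,0,-7,1,0,0,0,-7,1,0,0,0,-7,1,0,0,0,-7,1,0,0,0,-7,1,0,0,0,-7,1,0,0,0,-7,1,0,0,0,-7]'

```text
t: 11.83
tool_pos: [0.5091, -0.1427, 0.1886]
orientation: [-2.725, 1.563, 0.002]
force: [-0.9, 0.7, -0.5]
opening: 0.0006
```

Call:
jog_arm --commands '[1,0,0,0,-7,1,0,0,0,-7,1,0,0,0,-7,1,0,0,0,-7,1,0,0,0,-7,1,0,0,0,-7,1,0,0,0,-7,1,0,0,0,-7,1,0,0,0,-7,1,0,0,0,0]'

```text
t: 12.67
tool_pos: [0.5092, -0.1427, 0.1886]
orientation: [-3.14, -0.09, 0.001]
force: [0.2, -1.1, 0.3]
opening: 0.0005
```

```bash
python3 - <<'E'
from h import *
w=fx2w(0,.132); print(w); to(*w,.036); p=shot('top','t6.png')
cv2.imwrite('pics/fx6.png',draw(p,FX,FY,FW))
E
```

```text
[ 0.508662   -0.02043363]
t 12.67 pos [ 0.5092 -0.1427  0.1886] yaw 0.057 q [-0.37  -0.046  1.724  0.     1.464 -0.428] F [ 0.2 -1.1  0.3] op 0.0005 z [-0.001  0.001 -1.   ]
tool shift [ 0.0066 -0.122   0.1527]
```

View pics/fx6.png

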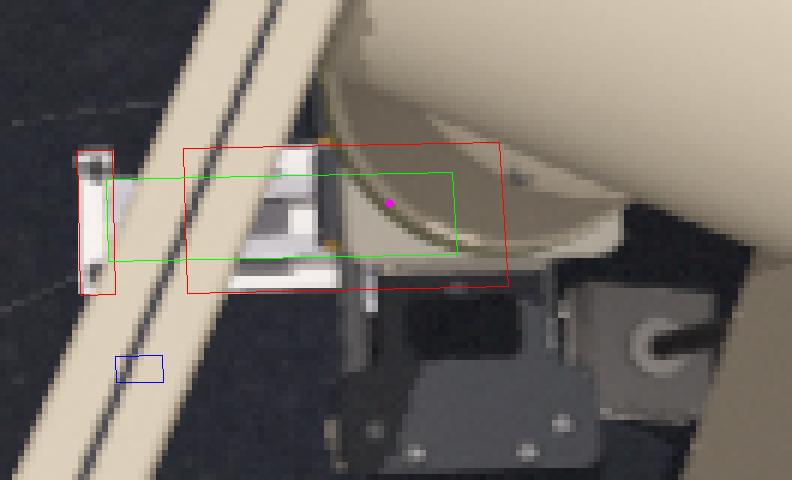

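Call:
jog_arm --commands '[1,0.0022,-0.0407,0,0.7,1,0.0022,-0.0407,0,0,1,0.0022,-0.0407,0,0,1,0,0,0.035,0,1,0,0,0.035,0,1,0,0,0.035,0,1,0,0,0.03,0,1,0,0,0.018,0,1,0,0,0,0,1,0,0,0,0]'

```text
t: 13.55
tool_pos: [0.5101, -0.0206, 0.035]
orientation: [-3.141, -0.053, 0.004]
force: [-0.1, 0.2, 0.6]
opening: 0.0003
```

```bash
python3 - <<'E'
from h import *
w=fx2w(0,.0735); print(w); to(*w,.036); p=shot('scene','s7.png')
cv2.imwrite('pics/s7c.png',cv2.resize(p['img'][100:300,150:370],None,fx=3,fy=3,interpolation=3))
E
```

```text
[ 0.51129362 -0.07887441]
t 13.55 pos [ 0.5101 -0.0206  0.035 ] yaw 0.034 q [-0.141  0.066  1.909  0.     1.17  -0.175] F [-0.1  0.2  0.6] op 0.0003 z [-0.003  0.001 -1.   ]
tool shift [-0.0008  0.0583 -0.0011]
```

View pics/s7c.png

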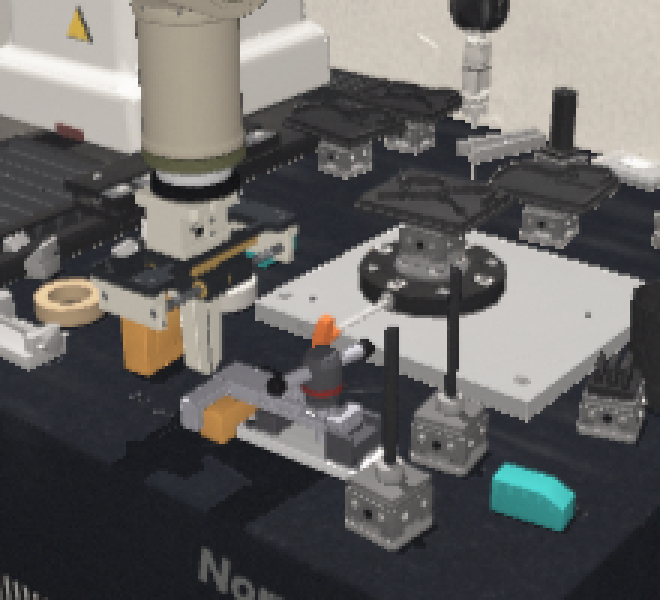

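Call:
jog_arm --commands '[1,0,0.008,0,0,1,0,0.006,0,0,1,0,0.005,0,0,1,0,0.005,0,0,1,0,0.005,0,0,1,0,0.005,0,0,1,0,0.005,0,0]'

```text
t: 14.18
tool_pos: [0.5128, -0.0603, 0.0359]
orientation: [-3.141, -0.056, -0.001]
force: [1.1, 2.2, 0.9]
opening: 0.0004
```

Call:
jog_arm --commands '[1,0,0.005,0,0,1,0,0.005,0,0,1,0,0.004,0,0,1,0,0.003,0,0]'

```text
t: 14.52
tool_pos: [0.5132, -0.0774, 0.0356]
orientation: [3.141, 0.056, -0.0]
force: [1.5, 2.8, 0.5]
opening: 0.0005
```

```bash
python3 - <<'E'
from h import *
w=fx2w(0,.0735); print(w); to(*w,.036); p=shot('wrist','w8.png')
E
```

```text
[ 0.51129362 -0.07887441]
t 14.52 pos [ 0.5132 -0.0774  0.0356] yaw 0.035 q [-0.248  0.084  1.888 -0.     1.17  -0.284] F [1.5 2.8 0.5] op 0.0005 z [-0. -0. -1.]
tool shift [-0.002   0.0014 -0.0004]
```

View pics/w8.png

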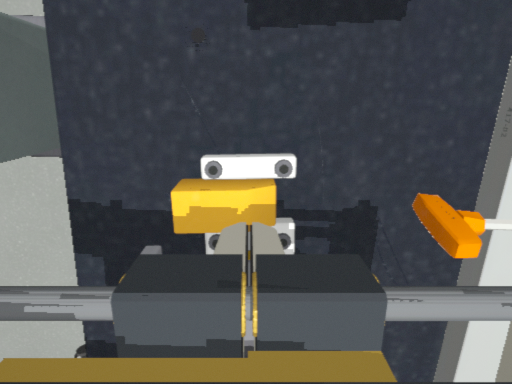

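Call:
jog_arm --commands '[1,0,0.002,0,0,1,0,0.002,0,0,1,0,0,0,0]'

```text
t: 14.82
tool_pos: [0.5131, -0.0781, 0.0355]
orientation: [-3.136, -0.056, 0.001]
force: [0.6, 15.5, 5.4]
opening: 0.0004
```

```bash
python3 - <<'E'
from h import *
st()
E
```

```text
t 14.82 pos [ 0.5131 -0.0781  0.0355] yaw 0.036 q [-0.253  0.086  1.886  0.005  1.171 -0.291] F [ 0.6 15.5  5.4] op 0.0004 z [-0.001  0.005 -1.   ]
```

Force jumped to 15 N at the predicted position, so the strap is at its end stop. Backing off and looking.

Call:
jog_arm --commands '[1,0,-0.008,0,0,1,0,-0.012,0,0,1,0,0,-0.035,0,1,0,0,-0.04,0,1,0,0,-0.04,0,1,0,0,0,0]'

```text
t: 15.32
tool_pos: [0.5172, -0.0614, 0.1596]
orientation: [3.137, 0.056, 0.019]
force: [1.1, -0.7, 0.9]
opening: 0.0003
```

```bash
python3 - <<'E'
from h import *
st()
p=shot('wrist','w9.png')
for k,z in [('strap_nose',.039),('block_center',.015),('handle_end_a',.0815)]:
    for r in robot.pinpoint(k,p)[:3]:
        rc=r['position']; print(k,round(r['score'],2),[round(rc[1]*512),round(rc[0]*384)],atz(p,rc,z).round(4))
for f in [(-.058,.088),(.032,.088)]: 
  w=fx2w(*f); print(w,proj(p,[*w,.012]))
E
```

```text
t 15.32 pos [ 0.5172 -0.0614  0.1596] yaw 0.036 q [-2.160e-01 -6.200e-02  1.793e+00 -1.000e-03  1.397e+00 -2.520e-01] F [ 1.1 -0.7  0.9] op 0.0003 z [ 0.012 -0.003 -1.   ]
strap_nose 0.58 [240, 209] [ 0.5121 -0.0892  0.039 ]
block_center 0.97 [228, 179] [ 0.4993 -0.066   0.015 ]
[ 0.45270005 -0.0669982 ] [182.07534601 177.51330826]
[ 0.54260894 -0.06294957] [271.29536499 176.46606629]
```

View pics/w9.png

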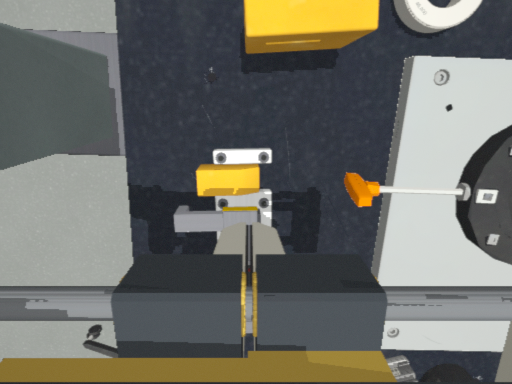

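```bash
python3 - <<'E'
from h import *
p=robot.read_camera('wrist')
for u,v,z in [(260,168,.03),(259,193,.03),(197,175,.03),(197,194,.03),(197,194,0.012)]:
    a=atz(p,[v/384,u/512],z); c,s=np.cos(FW),np.sin(FW); d=a[:2]-[FX,FY]; print(a.round(4),'fix',(np.array([c*d[0]+s*d[1],-s*d[0]+c*d[1]])*1e3).round(1))
w=fx2w(.050,.088); print(w); to(*w,.016)
E
```

```text
[ 0.5222 -0.0471  0.03  ] fix [ 12.3 104.7]
[ 0.5224 -0.0709  0.03  ] fix [11.4 81. ]
[ 0.4647 -0.0557  0.03  ] fix [-45.5  98.7]
[ 0.4646 -0.074   0.03  ] fix [-46.5  80.5]
[ 0.4617 -0.0795  0.012 ] fix [-49.6  75.1]
[ 0.56059072 -0.06213984]
t 15.57 pos [ 0.5114 -0.0604  0.1487] yaw 0.036 q [-0.217 -0.053  1.806 -0.     1.392 -0.253] F [ 1.2  0.3 -1.5] op 0.0003 z [-0.003  0.    -1.   ]
tool shift [0.0495 0.0035 0.1326]
```

Call:
jog_arm --commands '[1,0.025,0.0018,0,-0.5,1,0.0245,0.0017,0,0,1,0,0,0.035,0,1,0,0,0.035,0,1,0,0,0.03,0,1,0,0,0.015,0,1,0,0,0,0,1,0,0,0,0]'

```text
t: 16.23
tool_pos: [0.5599, -0.0619, 0.0331]
orientation: [-3.14, -0.07, 0.008]
force: [0.4, -0.2, 0.1]
opening: 0.0005
```

```bash
python3 - <<'E'
from h import *
w=fx2w(.050,.088); print(w); to(*w,.016)
p=shot('wrist','w10.png')
E
```

```text
[ 0.56059072 -0.06213984]
t 16.23 pos [ 0.5599 -0.0619  0.0331] yaw 0.044 q [-0.201  0.206  1.758 -0.     1.183 -0.245] F [ 0.4 -0.2  0.1] op 0.0005 z [-0.005  0.001 -1.   ]
tool shift [0.0007 0.0003 0.0171]
```

View pics/w10.png

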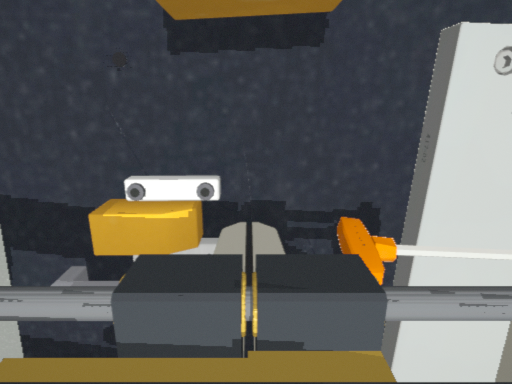

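```bash
python3 - <<'E'
from h import *
p=robot.read_camera('wrist'); s=robot.read_camera('scene'); cv2.imwrite('pics/s10.png',cv2.resize(s['img'][100:300,150:370],None,fx=3,fy=3,interpolation=3))
t=robot.read_camera('top')
def orange(q,lo,hi):
    h=cv2.cvtColor(q['img'],cv2.COLOR_BGR2HSV); m=cv2.inRange(h,lo,hi); return m
for q,n in[(p,'w'),(s,'s'),(t,'t')]:
    m=orange(q,(6,200,150),(14,255,255)); k,l,st_,c=cv2.connectedComponentsWithStats(m)
    print(n,[(st_[i].tolist(),c[i].round(1).tolist()) for i in range(1,k) if st_[i][4]>15])
E
```

```text
w [([335, 232, 5, 6, 16], [337.4, 234.6])]
s []
t []
```

View pics/s10.png

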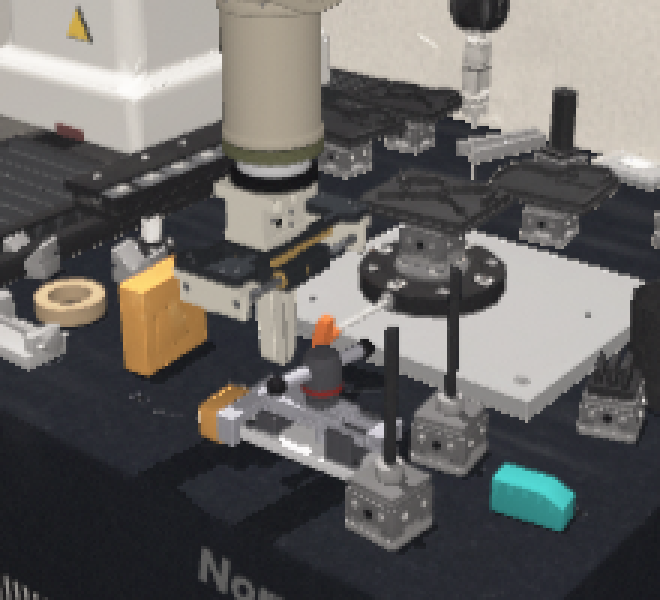

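```bash
python3 - <<'E'
from h import *
p=robot.read_camera('wrist');t=robot.read_camera('top')
def ray(q,u,v):
    a=atz(q,[v/384,u/512],.0);b=atz(q,[v/384,u/512],.2);d=(b-a)/np.linalg.norm(b-a);return a,d
for (u1,v1),(u2,v2) in [((360,250),(267,193.7)),((345,225),(267,197)),((375,275),(267,189))]:
    a,d=ray(p,u1,v1);b,e=ray(t,u2,v2)
    A=np.stack([d,-e],1);k=np.linalg.lstsq(A,b-a,rcond=None)[0];P,Q=a+k[0]*d,b+k[1]*e;print(P.round(3),Q.round(3))
E
```

```text
[ 0.627 -0.067  0.041] [ 0.625 -0.068  0.041]
[ 0.629 -0.067  0.004] [ 0.625 -0.069  0.004]
[ 0.626 -0.069  0.065] [ 0.631 -0.067  0.066]
```

Call:
jog_arm --commands '[1,0,0,0.006,0,1,0,0,0.006,0,1,0,0,0.004,0,1,0,0,0,0]'

```text
t: 16.87
tool_pos: [0.561, -0.0621, 0.018]
orientation: [-3.14, -0.07, 0.004]
force: [-0.1, -0.6, -1.0]
opening: 0.0003
```

Call:
jog_arm --commands '[1,-0.006,0,0,0,1,-0.006,0,0,0,1,-0.006,0,0,0,1,-0.006,0,0,0,1,-0.006,0,0,0]'

```text
t: 17.28
tool_pos: [0.5317, -0.0638, 0.0198]
orientation: [3.141, 0.07, 0.001]
force: [1.2, 0.8, -0.1]
opening: 0.0003
```

```bash
python3 - <<'E'
from h import *
w=fx2w(-.022,.088); print(w); to(*w,.016)
p=shot('wrist','w11.png')
E
```

```text
[ 0.48866361 -0.06537875]
t 17.28 pos [ 0.5317 -0.0638  0.0198] yaw 0.044 q [-0.215  0.15   1.849  0.     1.142 -0.259] F [ 1.2  0.8 -0.1] op 0.0003 z [ 0. -0. -1.]
tool shift [-0.043  -0.0003  0.0038]
```

View pics/w11.png

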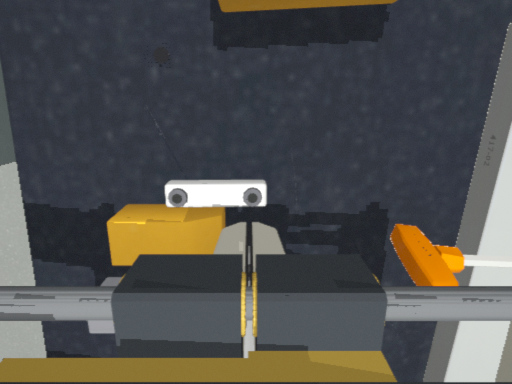

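Call:
jog_arm --commands '[1,-0.004,0,0.001,0,1,-0.004,0,0.001,0,1,-0.004,0,0,0,1,-0.004,0,0,0,1,-0.004,0,0,0]'

```text
t: 17.75
tool_pos: [0.512, -0.0646, 0.0177]
orientation: [3.141, 0.07, 0.0]
force: [0.6, 0.0, 0.6]
opening: 0.0004
```

Call:
jog_arm --commands '[1,-0.004,0,0,0,1,-0.004,0,0,0,1,-0.004,0,0,0,1,-0.004,0,0,0,1,-0.003,0,0,0]'

```text
t: 18.17
tool_pos: [0.4928, -0.0654, 0.0176]
orientation: [-3.141, -0.07, 0.0]
force: [1.3, 0.6, 0.8]
opening: 0.0003
```

```bash
python3 - <<'E'
from h import *
w=fx2w(-.022,.088); print(w); to(*w,.016)
p=shot('wrist','w12.png')
for r in robot.pinpoint('block_center',p)[:2]: print(r['score'],atz(p,r['position'],.015))
E
```

```text
[ 0.48866361 -0.06537875]
t 18.17 pos [ 0.4928 -0.0654  0.0176] yaw 0.044 q [-0.235  0.055  1.956  0.     1.131 -0.28 ] F [1.3 0.6 0.8] op 0.0003 z [-0.  0. -1.]
tool shift [-0.0042 -0.0002  0.0016]
0.97 [ 0.44928987 -0.0671204   0.015     ]
```

View pics/w12.png

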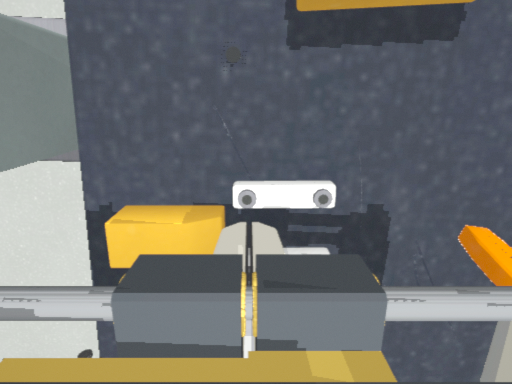

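Call:
jog_arm --commands '[1,-0.003,0,0,0,1,-0.003,0,0,0,1,0,0,0,0,1,0.01,0,0,0,1,0.015,0,0,0,1,0,0,-0.03,0,1,0,0,-0.04,0,1,0,0,-0.04,0,1,0,0,-0.03,0,1,0,0,0,0,1,0,0,0,0]'

```text
t: 19.18
tool_pos: [0.514, -0.065, 0.1602]
orientation: [3.14, 0.07, 0.008]
force: [-0.3, -0.4, 0.1]
opening: 0.0008
```

```bash
python3 - <<'E'
from h import *
st()
p=shot('wrist','w13.png')
for k,z in [('block_center',.015),('strap_nose',.039)]:
    for r in robot.pinpoint(k,p)[:3]:
        w=atz(p,r['position'],z);c,s=np.cos(FW),np.sin(FW);d=w[:2]-[FX,FY];print(k,round(r['score'],2),w.round(4),'fix',(np.array([c*d[0]+s*d[1],-s*d[0]+c*d[1]])*1e3).round(1))
p=shot('scene','s13.png');cv2.imwrite('pics/s13c.png',cv2.resize(p['img'][100:300,150:370],None,fx=3,fy=3,interpolation=3))
E
```

```text
t 19.18 pos [ 0.514  -0.065   0.1602] yaw 0.044 q [-0.225 -0.062  1.792 -0.     1.406 -0.269] F [-0.3 -0.4  0.1] op 0.0008 z [ 0.005 -0.001 -1.   ]
block_center 0.78 [ 0.4441 -0.0672  0.015 ] fix [-66.6  88.2]
strap_nose 0.91 [ 0.5107 -0.0892  0.039 ] fix [-1.  63.2]
```

View pics/w13.png

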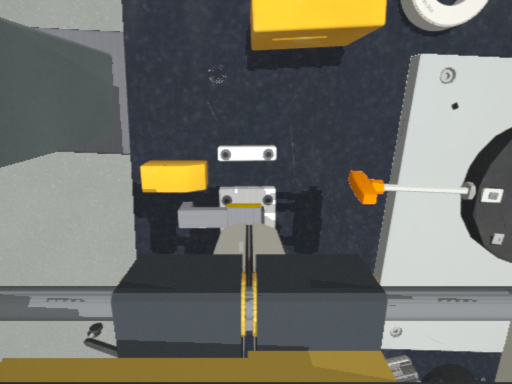

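View pics/s13c.png

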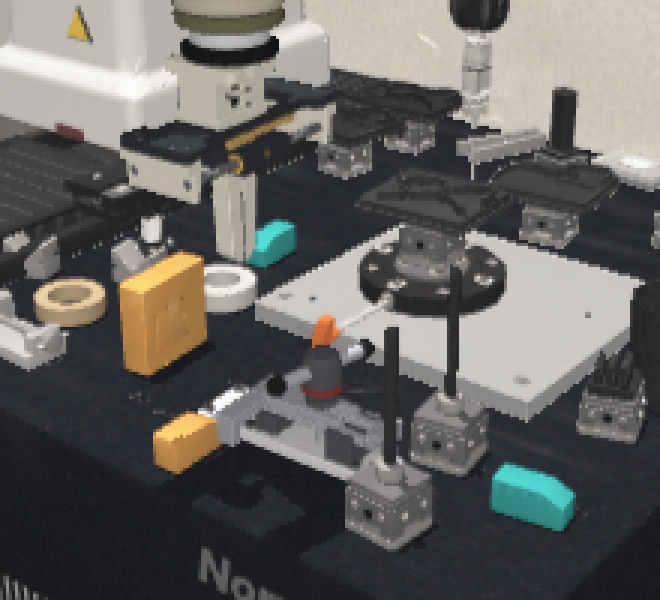

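```bash
python3 - <<'E'
from h import *
robot.close_job(); st()
E
```

```text
the job is handed in; nothing more can be done
the job is handed in; nothing more can be done
```

The block is free and lies flat on the granite, clear of the rails, on the robot's side. I handed the job in at about 19 s of the 61 s allowed; it gave no verdict.

- **Nut:** I turned the bar handle clockwise with the open fingers straddling the hub. It went from about 0.30 rad to about 4.89 rad, measured from the ball ends in the wrist camera.
- **Strap:** I pushed it back by its nose until the force jumped from about 3 N to 15 N at the end stop. The camera puts the nose at fixture y of about 63 mm; fully back should read 65 mm.
- **Block:** I slid it out by pushing on its far end with the closed fingers, not by pulling it. Its centre was last measured at fixture x = -66.6 mm, y = 88.2 mm (x must be below -58 mm).
- **Bystanders and hand:** The last pictures show the bystanders apparently where they were. I judged that by eye and did not re-measure them. The hand is raised to z = 0.16 m, touching nothing.

**Disagreements:**
- The two cameras differed by about 2–3 mm on the hub.
- The tool height swung by several mm around the commanded value after quick moves.
- A final state read after handing in was refused, so all these figures are from just before.

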